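# Change the vial in the dry-block heater

### The arm

A 7-joint arm with a two-finger parallel gripper is mounted at the origin on a cart in front of the work surface, level with it; the furniture and walls round the work are solid. World frame = base frame: x ahead of the robot, y to its left, z up, the work surface at z = 0. Lengths are in m, angles in rad, forces in N, time in s.
With the tool pointing down it reaches from about 0.35 to 0.9 m from the base axis. Payload 8.1 kg.
Tool frame: the origin (TCP) lies where the fingers leave the gripper's body, on its centre line; the fingertips stand 66 mm ahead of it and the grasp point (between the pads) lies 47 mm ahead of it; z points along the fingers, y is the line along which they close (so a half turn about z gives the same grasp; the last joint's range is limited). The gripper opens to 92 mm and grips with 3 to 60 N. Pads are 19 mm wide; open, the fingers measure 130 mm over their backs; the gripper's body (75 mm by 190 mm) begins 47 mm behind the grasp point.
Start: joints at [-1.328, 0.434, 0.025, 1.573, -0.012, 1.134, -0.075], TCP at [0.212, 0.588, 0.292] pointing down, gripper open.
Joint ranges: [-2.62, 2.62], [-0.44, 2.09], [-1.27, 1.32], [0.08, 2.57], [-1.32, 4.46], [0.12, 2], [-2.74, 2.74]. Speed limits (rad/s): [2.22, 2.22, 3.01, 3.01, 3.14, 3.14, 3.14].

### API

Orientations are given as a rotation vector (axis times angle).
In Python, from cell import arm gives the robot as it stands.
- The arm moves only by the tool send_rows, never from a script. Its argument "motion" is text: rows parted by semicolons, each of 7 numbers parted by spaces: the closure, from 0 (fully open) to 1 (shut), then the shift along the world's x, y, z in m, then the turn, a rotation vector about the world's x, y, z in degrees. A call has 1 to 5 rows; each row shifts and turns the commanded pose from where the row before left it; what a row does not reach is not made up. A row lasts 1/8 s, in which the tool goes at most 62.5 mm and 10.7 degrees, less where a joint would pass 70% of its speed; a pose out of reach is approached as far as the arm can. A call is refused whole if a number of a shift passes 0.0625 or a number of a turn 10.7, either way. A call with a gripper value outside its range is refused whole. The fingers move at their own pace and stop on an object; "force" is the grip in N (left out, the last holds). Time passes only in rows, so rows that do not move let the fingers close. It gives the time, the measured TCP pose, the force, the opening and the grip force at its end, in the units of the state.
- arm.observe(): the state, without advancing time (a new reading comes with each control period).
- arm.get_image(name): name is "scene" or "top"; returns (picture, depth): 384x512x3 uint8, blue, green, red; 384x512 float32, m along the optical axis (not along the pixel's ray), 0 where there is no reading.
- arm.camera_model(name): a dict with "fx", "fy", "cx", "cy" (pixels), "view" (4x4, takes a point from world to camera coordinates). Camera axes: x right, y down, z forward; pixel columns grow to the right and rows downward; lengths in m; the calibration is good to about 2 mm. A picture is of the moment at which its call begins. camera_model takes no time and is no camera call.
- arm.sign_off(): hands the job in; it is judged then, once.
The state is a dict: "clock": time; "joints": joint angles; "dq": joint speeds; "joint_efforts": joint torques, N m; "position": TCP position; "ee_rot": TCP orientation; "force": force on the tool from outside, world axes, zero at the start; "ft_torque": the same for the moment, N m; "width": opening from 0.0 (shut) to 1.0 (fully open); "gripper_force": force on a finger pad.
Only numpy, scipy, OpenCV 4.12 (cv2) and the standard library are available. Lean on these libraries where they do the work, as an engineer would, in place of code of your own. Each camera call takes 0.05 s, during which the arm holds its last target. There are 200 camera calls.

### The job

The green-capped dropper bottle has had its time in the dry-block heater and the amber vial is to be warmed next, but in the bottle rack the vial is hemmed in by two tall screw-cap bottles. First stand both tall bottles upright in the white tray and leave them there while you exchange the small ones: amber vial upright down into the heater's well, dropper bottle onto the middle pad of the rack where the vial stood. Then put each tall bottle back on the end pad of the rack it came from; tip nothing over and leave the timer, the rubber bulb and the beaker where they are.

Things in the scene. Friction and masses are not known exactly. Their poses are not given: they have to be found in the camera images.
- bottle_rack: White one-row bottle rack, fixed, 214 mm long (own y, near world y), 92 wide (x). Origin: centre of underside; z up. Floor 8 mm up, three flush black pads at y -60, 0, +60 mm. Side rails 78 mm apart inside, top 47 mm up; end plates at y +-104 mm, top 64. Tall bottles on the end pads (either way round), amber vial on the middle pad, 15 mm gaps: once clear, take it closing along y.
- heater_well (a point): Centre of the mouth of the round well in the aluminium block on top of the white dry-block heater (fixed, 175 x 128 mm, sloped panel with read-out on its -x side); z up. Mouth 93 mm above the bench (the heater's highest part), well 50 mm wide, 26 mm deep, flat floor at 67 mm. The dropper bottle stands in it at the start. Heater and rack may change places.
- white_tray: Shallow white tray, fixed, empty, 264 mm long (its own y, within 0.2 rad of world x), 136 mm wide (its x). Origin: centre of underside; z up. Floor 2 mm thick, walls 22 mm high; clear floor 118 mm (x) by 244 mm (y). It stands at the left of the work area; rack and heater stand in the middle and at the right, either way round.
- bottle_blue_cap: Clear glass laboratory bottle with a BLUE ribbed screw cap and pale bluish contents, closed, 58 mm wide, 118 mm high, 0.13 to 0.25 kg. Origin: centre of underside; z up. Body to 72 mm, neck 33 mm wide, cap 40 mm in diameter from 92 to 118 mm height: grasp the cap from above.
- bottle_red_cap: The same bottle with a RED ribbed cap and yellow contents; same sizes, origin and grasp.
- amber_vial: Small amber-brown vial with a black cap, 33 mm wide, 60 mm high, 0.05 kg. Origin: centre of underside; z up. Solid shape: 33 mm wide up to 52 mm, then 27 mm: grasp the upper body from above.
- dropper_bottle: Small white dropper bottle with a green cap, 30 mm wide, 66 mm high, 0.03 kg. Origin: centre of underside; z up. Solid shape: 30 mm wide up to 58 mm, then 21 mm: grasp the upper body from above.
- timer: Bystander: light grey square bench timer, 66 x 66 x 18 mm, lying in front of the rack. Origin: centre of its underside.
- rubber_bulb: Bystander: red rubber pipette bulb, 47 x 85 x 47 mm, lying in front of the rack. Origin: centre of its underside.
- beaker_100: Bystander: empty glass beaker, 62 mm wide, 70 mm high, standing behind the rack. Origin: centre of its underside.

How it is judged:
On the way, in this order (a step that is already met when the one before it is completed fails the run):
1. both tall bottles stand upright in the white tray, the amber vial still in its place (z of each of bottle_blue_cap, bottle_red_cap in the frame of white_tray below 0.008 m and x of bottle_blue_cap in the frame of white_tray between -0.036 and 0.036 m and y of bottle_blue_cap in the frame of white_tray between -0.102 and 0.102 m and angle between each of bottle_blue_cap, bottle_red_cap's own z axis and vertical below 0.12 rad and x of bottle_red_cap in the frame of white_tray between -0.036 and 0.036 m and y of bottle_red_cap in the frame of white_tray between -0.102 and 0.102 m and distance of amber_vial from where it was at the start of the episode below 0.03 m), for 0.2 s.
2. the amber vial stands in the heater well and the dropper bottle on the rack's middle pad, both tall bottles still in the tray (z of each of bottle_blue_cap, bottle_red_cap in the frame of white_tray below 0.008 m and x of bottle_blue_cap in the frame of white_tray between -0.036 and 0.036 m and y of bottle_blue_cap in the frame of white_tray between -0.102 and 0.102 m and angle between each of bottle_blue_cap, bottle_red_cap, amber_vial, dropper_bottle's own z axis and vertical below 0.12 rad and x of bottle_red_cap in the frame of white_tray between -0.036 and 0.036 m and y of bottle_red_cap in the frame of white_tray between -0.102 and 0.102 m and horizontal distance between amber_vial and heater_well below 0.012 m and z of amber_vial in the frame of heater_well below -0.021 m and horizontal distance between dropper_bottle and bottle_rack below 0.015 m and z of dropper_bottle in the frame of bottle_rack below 0.013 m), for 0.2 s.
At the end, for the whole second after the job is handed in: Each tall bottle stands upright within 20 mm of where it stood at the start; the amber vial stands upright on the floor of the heater well (within 12 mm of its centre); the dropper bottle stands upright on the rack floor within 15 mm of the centre of the middle pad; all at rest (distance of each of bottle_blue_cap, bottle_red_cap from where it was at the start of the episode below 0.02 m and angle between each of bottle_blue_cap, bottle_red_cap, amber_vial, dropper_bottle's own z axis and vertical below 0.12 rad and horizontal distance between amber_vial and heater_well below 0.012 m and z of amber_vial in the frame of heater_well below -0.021 m and horizontal distance between dropper_bottle and bottle_rack below 0.015 m and z of dropper_bottle in the frame of bottle_rack below 0.013 m and linear speed of each of bottle_blue_cap, bottle_red_cap, amber_vial, dropper_bottle below 0.02 m/s); the robot touches nothing.
It fails at once if a bottle or vial is tipped over (more than about 35 degrees) (angle between any of bottle_blue_cap, bottle_red_cap, amber_vial, dropper_bottle's own z axis and vertical above 0.6 rad).
It fails at once if the timer, the rubber bulb or the beaker is shifted by more than 30 mm (distance of any of timer, rubber_bulb, beaker_100 from where it was at the start of the episode above 0.03 m).
It also fails if it takes over 122 s, if anything falls off the work surface, if the arm or the gripper's body presses on something with over 40 N, if the wrist force passes 120 N, or if a joint passes its speed limit or range.

## Working session

There is one attempt and no reset: what is moved stays moved. The work goes in short steps, Python scripts to look and compute and a tool call to move; the robot and the scene stay as the last step left them, time stands still between calls to the robot, and variables do not carry over. Pictures are saved under pics/ and viewed, at most 14 in all, crops included, and the job is handed in when it is done.

Besides the shell and the picture viewer there is one more tool, called in YAML: its name, and indented under it one key for each argument. send_rows: Moves the arm, as the interface text tells. Its arguments: {"type":"object","properties":{"motion":{"type":"string"},"force":{"type":"number"}},"required":["motion"]}

```bash
mkdir -p pics; ls
cat > h.py <<'E'
import numpy as np, cv2
from cell import arm
def pts(name):
    im,d=arm.get_image(name); m=arm.camera_model(name)
    v,u=np.mgrid[:384,:512]
    c=np.stack([(u-m['cx'])/m['fx']*d,(v-m['cy'])/m['fy']*d,d,np.ones_like(d)],-1)
    w=c@np.linalg.inv(m['view']).T
    w=w[...,:3]; w[d==0]=np.nan
    return im,d,w
E
python3 - <<'E'
from h import *
for n in ['top','scene']:
    im,d,w=pts(n); cv2.imwrite(f'pics/{n}0.png',im); np.save(f'{n}0.npy',w)
    print(n,np.linalg.inv(arm.camera_model(n)['view'])[:3,3],(d>0).mean())
s=arm.observe();print({k:np.round(v,3) for k,v in s.items()})
E
```

```text
pics
top [0.40221198 0.01882969 0.99866001] 0.9958953857421875
scene [ 0.00514404 -0.699785    0.76612529] 0.9958953857421875
{'clock': np.float64(0.1), 'joints': array([-1.328,  0.435,  0.025,  1.574, -0.012,  1.134, -0.075]), 'dq': array([-0.001, -0.002,  0.001, -0.002, -0.001,  0.   ,  0.   ]), 'joint_efforts': array([ 2.0000e-03, -6.6913e+01,  9.8700e-01, -3.1514e+01, -6.1000e-02,
        3.7000e-02,  0.0000e+00]), 'position': array([0.212, 0.588, 0.292]), 'ee_rot': array([-5.410e-01, -3.095e+00,  2.000e-03]), 'force': array([ 0.287, -0.198,  0.257]), 'ft_torque': array([-0.009,  0.031,  0.023]), 'gripper_force': np.float64(0.0), 'width': np.float64(1.0)}
```

View pics/top0.png

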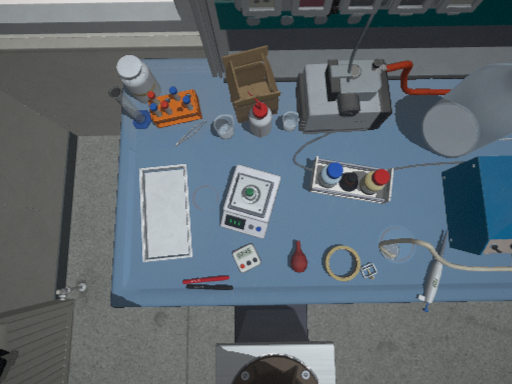

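View pics/scene0.png

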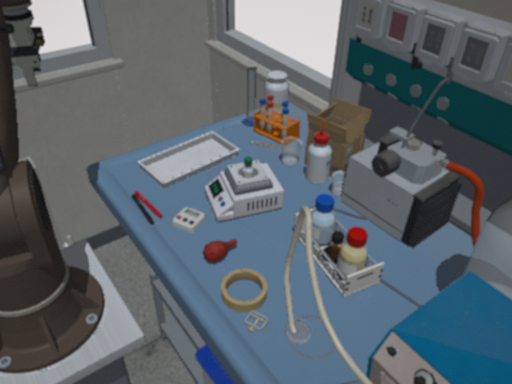

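The top view shows the tray at (165,212), the heater with the green-capped dropper at (249,192), and the rack at (350,181). In the rack, blue cap (333,171), amber vial (350,181) and red cap (380,178). The timer is at (246,258), the bulb at (299,260) and the beaker at about (290,122).

```bash
cat > m.py <<'E'
from h import *
def blob(im,w,box,sel,zr):
    hsv=cv2.cvtColor(im,cv2.COLOR_BGR2HSV); m=np.zeros(im.shape[:2],bool)
    x0,y0,x1,y1=box; m[y0:y1,x0:x1]=1
    m&=sel(hsv)&(w[...,2]>zr[0])&(w[...,2]<zr[1])
    P=w[m]; 
    (cx,cy),r=cv2.minEnclosingCircle(P[:,:2].astype(np.float32))
    return len(P),P.mean(0).round(4),np.round([cx,cy,r],4),np.round((P.max(0)+P.min(0))/2,4),P[:,2].max().round(4)
E
python3 - <<'E'
from m import *
im=cv2.imread('pics/top0.png'); w=np.load('top0.npy')
any_=lambda h:h[...,0]>=0
rb=(300,145,405,210)
print('blue',blob(im,w,rb,lambda h:(abs(h[...,0].astype(int)-112)<14)&(h[...,1]>150),(.118,.15)))
print('red',blob(im,w,rb,lambda h:((h[...,0]<8)|(h[...,0]>170))&(h[...,1]>150),(.118,.15)))
print('vialcap',blob(im,w,(338,170,362,194),any_,(.059,.08)))
print('drop',blob(im,w,(236,180,262,204),any_,(.122,.15)))
print('dropbody',blob(im,w,(236,180,262,204),any_,(.1,.15)))
def rect(n,box,zr):
    m=np.zeros(w.shape[:2],bool);x0,y0,x1,y1=box;m[y0:y1,x0:x1]=1
    m&=(w[...,2]>zr[0])&(w[...,2]<zr[1]); P=w[m][:,:2].astype(np.float32)
    r=cv2.minAreaRect(P);print(n,len(P),r,cv2.boxPoints(r).round(3).tolist())
rect('tray rim',(130,155,200,270),(.016,.026))
rect('rack top',rb,(.04,.07))
rect('rack ends',rb,(.056,.07))
rect('heater block',(215,160,285,240),(.088,.1))
rect('heater',(215,160,285,240),(.03,.12))
rect('beaker',(276,105,302,135),(.03,.09))
rect('timer',(230,240,265,275),(.01,.03))
for n,b in dict(box=(300,60,395,140),wash=(248,98,272,140),tall=(110,50,205,130),cable=(360,235,460,300),basket=(222,45,280,125)).items():
    x0,y0,x1,y1=b; P=w[y0:y1,x0:x1].reshape(-1,3);P=P[P[:,2]>.03];print(n,P.min(0).round(2),P.max(0).round(2))
m=arm.camera_model('top');s=arm.observe()
for p in [s['position']]:
    c=m['view']@np.r_[p,1];print(m['fx']*c[0]/c[2]+m['cx'],m['fy']*c[1]/c[2]+m['cy'])
from scipy.spatial.transform import Rotation as R
print(R.from_rotvec(s['ee_rot']).as_matrix().round(3))
E
```

```text
blue (185, array([ 0.5965, -0.161 ,  0.1256]), array([ 0.5971, -0.1611,  0.0201]), array([ 0.5966, -0.1617,  0.1251]), np.float64(0.1315))
red (179, array([ 0.5772, -0.2786,  0.1258]), array([ 0.5776, -0.2791,  0.0193]), array([ 0.5775, -0.2788,  0.1243]), np.float64(0.1298))
vialcap (81, array([ 0.5894, -0.2179,  0.0673]), array([ 0.5871, -0.2055,  0.0278]), array([ 0.5898, -0.2057,  0.0686]), np.float64(0.0776))
drop (54, array([0.5436, 0.0579, 0.1316]), array([0.5442, 0.0576, 0.0102]), array([0.5445, 0.0586, 0.1291]), np.float64(0.1351))
dropbody (100, array([0.5415, 0.057 , 0.1192]), array([0.544 , 0.0574, 0.0146]), array([0.5426, 0.0574, 0.1176]), np.float64(0.1351))
tray rim 826 ((0.5090745091438293, 0.2998112142086029), (0.2635543644428253, 0.13661861419677734), 4.855128765106201) [[0.3720000088214874, 0.3569999933242798], [0.3840000033378601, 0.22100000083446503], [0.6460000276565552, 0.24300000071525574], [0.6349999904632568, 0.3790000081062317]]
rack top 775 ((0.5874690413475037, -0.22094106674194336), (0.2147546261548996, 0.09151791781187057), 79.5330581665039) [[0.5230000
[... 1266 characters left out ...]
00233650208, -0.07800000160932541], [0.8009999990463257, -0.017999999225139618]]
timer 527 ((0.3785298466682434, 0.0733729675412178), (0.062247324734926224, 0.06333892047405243), 25.122968673706055) [[0.3370000123977661, 0.08900000154972076], [0.36399999260902405, 0.03099999949336052], [0.41999998688697815, 0.057999998331069946], [0.3930000066757202, 0.11500000208616257]]
box [ 0.73 -0.38  0.03] [ 0.96 -0.08  0.26]
wash [ 0.73 -0.    0.03] [0.8  0.06 0.17]
tall [0.76 0.17 0.03] [0.93 0.41 0.19]
cable [ 0.3  -0.49  0.03] [ 0.43 -0.26  0.29]
basket [ 0.73 -0.03  0.03] [1.   0.14 0.18]
-34.19842749097393 355.75328338327915
[[-0.941  0.339 -0.   ]
 [ 0.339  0.941 -0.001]
 [-0.    -0.001 -1.   ]]
```

send_rows:
  motion: "0 0.025 -0.05 0.006 0 0 1.9;0 0.025 -0.05 0.006 0 0 1.9;0 0.025 -0.05 0.006 0 0 1.9;0 0.025 -0.05 0.006 0 0 1.9;0 0.025 -0.05 0.006 0 0 1.8"
  force: 40

```text
clock: 0.72
position: [0.3374, 0.3361, 0.3222]
ee_rot: [-0.284, -3.129, 0.0]
force: [0.7, -0.1, 0.5]
width: 0.997
gripper_force: 0.0
```

send_rows:
  motion: "0 0.025 -0.05 0 0 0 0;0 0.025 -0.05 0 0 0 0;0 0.025 -0.05 0 0 0 0;0 0.025 -0.05 0 0 0 0;0 0.025 -0.05 0 0 0 0"

```text
clock: 1.35
position: [0.4622, 0.0863, 0.3222]
ee_rot: [-0.285, -3.129, -0.0]
force: [1.4, 0.3, -0.9]
width: 0.996
gripper_force: 0.0
```

send_rows:
  motion: "0 0.027 -0.05 0 0 0 0;0 0.027 -0.05 0 0 0 0;0 0.027 -0.05 0 0 0 0;0 0.027 -0.05 0 0 0 0;0 0.027 -0.049 0 0 0 0"

```text
clock: 1.98
position: [0.5975, -0.1625, 0.3219]
ee_rot: [-0.285, -3.128, -0.0]
force: [0.1, 0.5, 1.0]
width: 1.0
gripper_force: 0.0
```

send_rows:
  motion: "0 0 0.001 -0.05 0 0 0;0 0 0 -0.05 0 0 0;0 0 0 -0.035 0 0 0;0 0 0 -0.025 0 0 0;0 0 0 0 0 0 0"

```text
clock: 2.6
position: [0.5955, -0.1595, 0.1602]
ee_rot: [-0.285, -3.124, -0.001]
force: [0.9, 0.1, 0.0]
width: 1.0
gripper_force: 0.0
```

send_rows:
  motion: "0.75 0 0 0 0 0 0;0.75 0 0 0 0 0 0;0.75 0 0 0 0 0 0;0.75 0 0 0 0 0 0;0.75 0 0 0 0 0 0"

```text
clock: 3.22
position: [0.5969, -0.16, 0.1624]
ee_rot: [0.285, 3.128, 0.0]
force: [-0.3, -0.1, 0.6]
width: 0.508
gripper_force: 0.0
```

send_rows:
  motion: "0.75 0 0 0 0 0 0;0.75 0 0 0 0 0 0;0.75 0 0 0 0 0 0"

```text
clock: 3.6
position: [0.5969, -0.1601, 0.1623]
ee_rot: [0.285, 3.128, -0.0]
force: [-0.3, -0.3, 0.9]
width: 0.427
gripper_force: 40.0
```

send_rows:
  motion: "0.75 0 0 0.015 0 0 0;0.75 0 0 0.03 0 0 0;0.75 0 0 0.04 0 0 0;0.75 0 0 0.04 0 0 0;0.75 0 0 0.038 0 0 0"

```text
clock: 4.22
position: [0.5965, -0.16, 0.3275]
ee_rot: [0.285, 3.128, 0.0]
force: [0.2, 1.5, -2.2]
width: 0.427
gripper_force: 40.0
```

send_rows:
  motion: "0.75 -0.001 0.02 0 0 0 0;0.75 -0.003 0.032 0 0 0 0;0.75 -0.003 0.038 0 0 0 0;0.75 -0.003 0.038 0 0 0 0;0.75 -0.003 0.038 0 0 0 0"

```text
clock: 4.85
position: [0.5829, 0.0082, 0.3246]
ee_rot: [-0.284, -3.127, -0.0]
force: [-0.1, -0.0, -2.0]
width: 0.43
gripper_force: 40.0
```

send_rows:
  motion: "0.75 -0.003 0.038 0 0 0 0;0.75 -0.003 0.038 0 0 0 0;0.75 -0.003 0.038 0 0 0 0;0.75 -0.003 0.038 0 0 0 0;0.75 -0.003 0.038 0 0 0 0"

```text
clock: 5.48
position: [0.5676, 0.1979, 0.3245]
ee_rot: [-0.284, -3.127, 0.001]
force: [-0.2, 0.9, -2.1]
width: 0.428
gripper_force: 40.0
```

send_rows:
  motion: "0.75 -0.003 0.038 0 0 0 0;0.75 -0.003 0.038 0 0 0 0;0.75 -0.002 0.022 0 0 0 0;0.75 -0.002 0.01 0 0 0 0;0.75 0 0 0 0 0 0"

```text
clock: 6.1
position: [0.5587, 0.3037, 0.325]
ee_rot: [-0.285, -3.128, 0.001]
force: [0.7, 1.2, -3.1]
width: 0.431
gripper_force: 40.0
```

send_rows:
  motion: "0.75 0 0 -0.03 0 0 0;0.75 0 0 -0.05 0 0 0;0.75 0 0 -0.04 0 0 0;0.75 0 0 -0.02 0 0 0;0.75 0 0 -0.014 0 0 0"

```text
clock: 6.72
position: [0.5593, 0.302, 0.1705]
ee_rot: [-0.289, -3.128, 0.002]
force: [1.1, -0.1, -2.1]
width: 0.427
gripper_force: 40.0
```

send_rows:
  motion: "0.75 0 0 -0.007 0 0 0;0.75 0 0 -0.004 0 0 0;0.75 0 0 -0.003 0 0 0;0.75 0 0 0 0 0 0"

```text
clock: 7.22
position: [0.559, 0.3041, 0.1575]
ee_rot: [0.285, 3.128, 0.001]
force: [0.7, -0.4, -2.1]
width: 0.428
gripper_force: 40.0
```

send_rows:
  motion: "0.75 0 0 -0.001 0 0 0;0.4 0 0 0 0 0 0;0.2 0 0 0 0 0 0;0 0 0 0 0 0 0;0 0 0 0 0 0 0"

```text
clock: 7.85
position: [0.5589, 0.3041, 0.1563]
ee_rot: [0.285, 3.129, 0.0]
force: [0.6, -0.1, 0.4]
width: 0.813
gripper_force: 0.0
```

send_rows:
  motion: "0 0 0 0 0 0 0;0 0 0 0.02 0 0 0;0 0 0 0.05 0 0 0;0 0 0 0.05 0 0 0;0 0 0 0.05 0 0 0"

```text
clock: 8.48
position: [0.5587, 0.3038, 0.3279]
ee_rot: [0.285, 3.129, 0.0]
force: [0.4, 0.2, 0.9]
width: 0.999
gripper_force: 0.0
```

Run:
```python
from m import *
im,d,w=pts('scene'); cv2.imwrite('pics/s1.png',cv2.resize(im,(768,576)))
im,d,w=pts('top'); cv2.imwrite('pics/t1.png',im)
m=(w[...,2]>.118)&(w[...,2]<.135)
print(np.nanmean(w[m&(w[...,1]<-.24)&(w[...,1]>-.33)&(w[...,0]<.65)],axis=0))
print(arm.observe()['position'],arm.observe()['width'])
```

```text
[ 0.56905045 -0.27687302  0.12563551]
[0.5610052  0.30467721 0.33246828] 1.0015601630648274
```

View pics/s1.png

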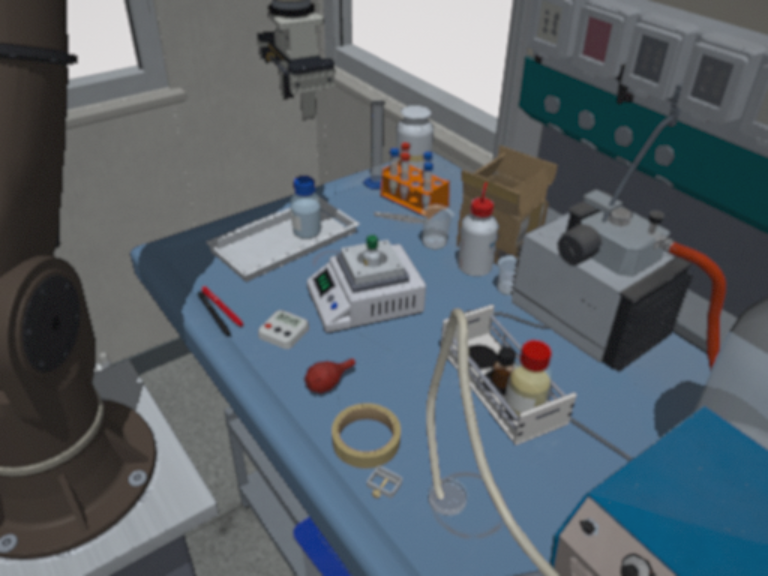

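The blue bottle stands upright in the tray at (305,210). Next, the red one.

send_rows:
  motion: "0 0.002 -0.05 0 0 0 0;0 0.002 -0.05 0 0 0 0;0 0.002 -0.05 0 0 0 0;0 0.002 -0.05 0 0 0 0;0 0.002 -0.05 0 0 0 0"

```text
clock: 9.2
position: [0.5686, 0.0524, 0.326]
ee_rot: [0.285, 3.129, 0.0]
force: [1.8, 0.2, 0.2]
width: 1.0
gripper_force: 0.0
```

send_rows:
  motion: "0 0.002 -0.05 0 0 0 0;0 0.002 -0.05 0 0 0 0;0 0.002 -0.05 0 0 0 0;0 0.001 -0.05 0 0 0 0;0 0.001 -0.05 0 0 0 0"

```text
clock: 9.82
position: [0.5767, -0.1974, 0.3259]
ee_rot: [-0.285, -3.129, -0.0]
force: [0.8, 0.2, -0.0]
width: 0.999
gripper_force: 0.0
```

send_rows:
  motion: "0 0 -0.05 0 0 0 0;0 0 -0.034 0 0 0 0;0 0 0 -0.03 0 0 0;0 0 0 -0.03 0 0 0;0 0 0 0 0 0 0"

```text
clock: 10.45
position: [0.5757, -0.2792, 0.2638]
ee_rot: [-0.285, -3.124, -0.002]
force: [-1.1, 0.1, -0.2]
width: 0.997
gripper_force: 0.0
```

send_rows:
  motion: "0 0 0.001 -0.04 0 0 0;0 0 0 -0.04 0 0 0;0 0 0 -0.024 0 0 0;0 0 0 0 0 0 0;0.75 0 0 0 0 0 0"

```text
clock: 11.08
position: [0.5778, -0.2795, 0.1641]
ee_rot: [0.285, 3.126, -0.001]
force: [0.2, -0.8, -0.4]
width: 0.935
gripper_force: 0.0
```

send_rows:
  motion: "0.75 0 0 0 0 0 0;0.75 0 0 0 0 0 0;0.75 0 0 0 0 0 0;0.75 0 0 0 0 0 0;0.75 0 0 0 0 0 0"

```text
clock: 11.7
position: [0.5769, -0.279, 0.1623]
ee_rot: [0.285, 3.129, 0.0]
force: [0.2, -0.7, 1.2]
width: 0.428
gripper_force: 40.0
```

send_rows:
  motion: "0.75 0 0 0 0 0 0;0.75 0 0 0 0 0 0;0.75 0 0 0 0 0 0"

```text
clock: 12.08
position: [0.5769, -0.279, 0.1622]
ee_rot: [0.285, 3.129, 0.0]
force: [-0.4, 0.3, 0.7]
width: 0.426
gripper_force: 40.0
```

send_rows:
  motion: "0.75 0 0 0.015 0 0 0;0.75 0 0 0.03 0 0 0;0.75 0 0 0.04 0 0 0;0.75 0 0 0.04 0 0 0;0.75 0 0 0.038 0 0 0"

```text
clock: 12.7
position: [0.5766, -0.279, 0.3276]
ee_rot: [0.286, 3.128, -0.0]
force: [1.7, -0.0, -2.3]
width: 0.428
gripper_force: 40.0
```

send_rows:
  motion: "0.75 -0.004 0.02 0 0 0 0;0.75 -0.007 0.032 0 0 0 0;0.75 -0.009 0.042 0 0 0 0;0.75 -0.009 0.042 0 0 0 0;0.75 -0.009 0.042 0 0 0 0"

```text
clock: 13.32
position: [0.5376, -0.0987, 0.3246]
ee_rot: [-0.284, -3.127, -0.001]
force: [-0.0, 0.3, -1.4]
width: 0.427
gripper_force: 40.0
```

send_rows:
  motion: "0.75 -0.009 0.042 0 0 0 0;0.75 -0.009 0.042 0 0 0 0;0.75 -0.009 0.042 0 0 0 0;0.75 -0.009 0.042 0 0 0 0;0.75 -0.009 0.042 0 0 0 0"

```text
clock: 13.95
position: [0.4923, 0.1107, 0.3248]
ee_rot: [-0.284, -3.128, 0.0]
force: [0.8, 0.4, -1.2]
width: 0.431
gripper_force: 40.0
```

send_rows:
  motion: "0.75 -0.009 0.042 0 0 0 0;0.75 -0.009 0.042 0 0 0 0;0.75 -0.009 0.042 0 0 0 0;0.75 -0.009 0.04 0 0 0 0;0.75 -0.003 0.02 0 0 0 0"

```text
clock: 14.58
position: [0.4529, 0.2974, 0.3246]
ee_rot: [-0.279, -3.128, 0.001]
force: [-0.2, -0.6, -1.5]
width: 0.428
gripper_force: 40.0
```

send_rows:
  motion: "0.75 0 0 -0.03 0 0 0;0.75 0 0 -0.05 0 0 0;0.75 0 0 -0.04 0 0 0;0.75 0 0 -0.02 0 0 0;0.75 0 0 -0.014 0 0 0"

```text
clock: 15.2
position: [0.4545, 0.2941, 0.1701]
ee_rot: [-0.286, -3.128, 0.002]
force: [-0.6, -1.0, -1.0]
width: 0.428
gripper_force: 40.0
```

send_rows:
  motion: "0.75 0 0 -0.007 0 0 0;0.75 0 0 -0.004 0 0 0;0.75 0 0 -0.003 0 0 0;0.75 0 0 -0.001 0 0 0;0.4 0 0 0 0 0 0"

```text
clock: 15.82
position: [0.4552, 0.2952, 0.1567]
ee_rot: [0.285, 3.128, 0.001]
force: [-0.3, -0.3, 0.2]
width: 0.491
gripper_force: 0.0
```

send_rows:
  motion: "0.2 0 0 0 0 0 0;0 0 0 0 0 0 0;0 0 0 0 0 0 0;0 0 0 0 0 0 0;0 0 0 0.02 0 0 0"

```text
clock: 16.45
position: [0.4541, 0.2945, 0.1753]
ee_rot: [-0.285, -3.127, 0.003]
force: [0.8, 1.0, 0.4]
width: 0.987
gripper_force: 0.0
```

send_rows:
  motion: "0 0 0 0.05 0 0 0;0 0 0 0.05 0 0 0;0 0 0 0.05 0 0 0;0 0 0 0 0 0 0"

```text
clock: 16.95
position: [0.4564, 0.2959, 0.3302]
ee_rot: [0.285, 3.123, 0.009]
force: [0.7, -0.5, -0.5]
width: 1.001
gripper_force: 0.0
```

Run:
```python
from m import *
im,d,w=pts('scene'); cv2.imwrite('pics/s2.png',cv2.resize(im,(768,576)))
im,d,w=pts('top'); cv2.imwrite('pics/t2.png',im)
any_=lambda h:h[...,0]>=0
print('vial',blob(im,w,(340,168,363,194),lambda h:h[...,2]<70,(.058,.08)))
print('drop',blob(im,w,(236,180,262,204),any_,(.122,.15)))
x,y=w[...,0],w[...,1]
for p in [(.559,.304),(.455,.295)]:
    P=w[(np.hypot(x-p[0],y-p[1])<.03)&(w[...,2]>.08)&(w[...,2]<.14)];print(len(P),np.nanmean(P,axis=0),np.nanmax(P[:,2]) if len(P) else 0)
print(arm.observe()['position'])
```

```text
vial (69, array([ 0.5891, -0.2187,  0.0672]), array([ 0.5899, -0.2199,  0.0128]), array([ 0.589 , -0.2194,  0.0651]), np.float64(0.0717))
drop (53, array([0.5437, 0.058 , 0.132 ]), array([0.5446, 0.0579, 0.0101]), array([0.5448, 0.0587, 0.1296]), np.float64(0.1353))
326 [0.55776787 0.29710228 0.10850825] 0.12432804315641288
49 [0.45276552 0.27488728 0.08390486] 0.09831528507282494
[0.45477292 0.29498854 0.32624817]
```

View pics/t2.png

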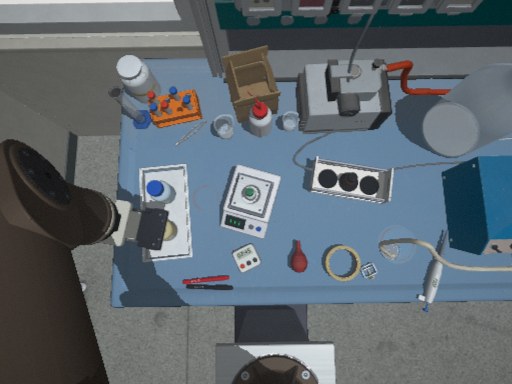

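Both bottles are in the tray: blue cap at (156,189), red at (170,228) under the wrist. The vial still stands at (348,181). Now the dropper goes to a parking spot on the bench between heater and rack.

send_rows:
  motion: "0 0.018 -0.048 0 0 0 0;0 0.018 -0.048 0 0 0 0;0 0.018 -0.048 -0.01 0 0 0;0 0.018 -0.048 -0.02 0 0 0;0 0.0165 -0.045 -0.02 0 0 0"

```text
clock: 17.68
position: [0.543, 0.0562, 0.2741]
ee_rot: [-0.285, -3.126, 0.001]
force: [0.9, 0.4, 0.0]
width: 1.0
gripper_force: 0.0
```

send_rows:
  motion: "0 0 0 -0.05 0 0 0;0 0 0 -0.035 0 0 0;0 0 0 -0.02 0 0 0;0 0 0 -0.007 0 0 0;0 0 0 0 0 0 0"

```text
clock: 18.3
position: [0.5429, 0.0579, 0.1636]
ee_rot: [-0.285, -3.127, 0.001]
force: [0.1, -0.3, 0.2]
width: 1.003
gripper_force: 0.0
```

send_rows:
  motion: "0 0 0 0 0 0 0"

```text
clock: 18.42
position: [0.5438, 0.058, 0.1649]
ee_rot: [0.285, 3.128, 0.0]
force: [0.3, -0.7, -0.4]
width: 0.999
gripper_force: 0.0
```

send_rows:
  motion: "0.8 0 0 0 0 0 0;0.8 0 0 0 0 0 0;0.8 0 0 0 0 0 0;0.8 0 0 0 0 0 0;0.8 0 0 0 0 0 0"
  force: 20

```text
clock: 19.05
position: [0.5434, 0.058, 0.1643]
ee_rot: [0.285, 3.129, 0.0]
force: [-0.9, 0.1, -0.0]
width: 0.503
gripper_force: 0.0
```

send_rows:
  motion: "0.8 0 0 0 0 0 0;0.8 0 0 0 0 0 0;0.8 0 0 0 0 0 0;0.8 0 0 0 0 0 0"

```text
clock: 19.55
position: [0.5433, 0.058, 0.1642]
ee_rot: [-0.285, -3.129, -0.0]
force: [0.2, -0.8, -0.1]
width: 0.322
gripper_force: 20.0
```

send_rows:
  motion: "0.8 0 0 0.01 0 0 0;0.8 0 0 0.03 0 0 0;0.8 0 0 0.03 0 0 0;0.8 -0.01 -0.025 0 0 0 0;0.8 -0.013 -0.035 0 0 0 0"

```text
clock: 20.18
position: [0.5206, -0.0018, 0.2353]
ee_rot: [0.282, 3.127, 0.001]
force: [0.5, -0.4, -0.6]
width: 0.32
gripper_force: 20.0
```

send_rows:
  motion: "0.8 -0.015 -0.038 0 0 0 0;0.8 -0.01 -0.025 0 0 0 0;0.8 -0.005 -0.01 0 0 0 0;0.8 0 0 -0.03 0 0 0;0.8 0 0 -0.045 0 0 0"

```text
clock: 20.8
position: [0.4921, -0.0741, 0.1598]
ee_rot: [0.283, 3.125, 0.002]
force: [0.7, 0.6, -0.3]
width: 0.323
gripper_force: 20.0
```

send_rows:
  motion: "0.8 0 0 -0.03 0 0 0;0.8 0 0 -0.017 0 0 0;0.8 0 0 -0.008 0 0 0;0.8 0 0 -0.004 0 0 0;0.8 0 0 0 0 0 0"

```text
clock: 21.42
position: [0.4907, -0.0748, 0.1006]
ee_rot: [0.285, 3.128, 0.0]
force: [-0.6, 0.0, -0.2]
width: 0.319
gripper_force: 20.0
```

send_rows:
  motion: "0.8 0 0 -0.002 0 0 0;0.8 0 0 -0.001 0 0 0;0.5 0 0 0 0 0 0;0.3 0 0 0 0 0 0;0 0 0 0 0 0 0"

```text
clock: 22.05
position: [0.4904, -0.075, 0.0973]
ee_rot: [0.285, 3.129, 0.0]
force: [-0.1, 0.2, -0.6]
width: 0.599
gripper_force: 0.0
```

send_rows:
  motion: "0 0 0 0 0 0 0;0 0 0 0 0 0 0;0 0 0 0 0 0 0;0 0 0 0.03 0 0 0;0 0 0 0.05 0 0 0"

```text
clock: 22.68
position: [0.4894, -0.0749, 0.177]
ee_rot: [-0.285, -3.125, 0.001]
force: [1.1, -0.4, -0.1]
width: 0.998
gripper_force: 0.0
```

send_rows:
  motion: "0 0 0 0.05 0 0 0;0 0.03 -0.045 0 0 0 0;0 0.035 -0.05 0 0 0 0;0 0.0335 -0.0495 0 0 0 0;0 0 0 0 0 0 0"

```text
clock: 23.3
position: [0.5897, -0.2245, 0.2269]
ee_rot: [0.293, 3.127, -0.005]
force: [-0.5, 0.7, 0.0]
width: 0.999
gripper_force: 0.0
```

Run:
```python
from m import *
im,d,w=pts('top'); cv2.imwrite('pics/t3.png',im)
im,d,w=pts('scene'); cv2.imwrite('pics/s3.png',cv2.resize(im,(768,576)))
print(arm.observe()['position'])
```

```text
[ 0.58853315 -0.21987991  0.22660495]
```

View pics/s3.png

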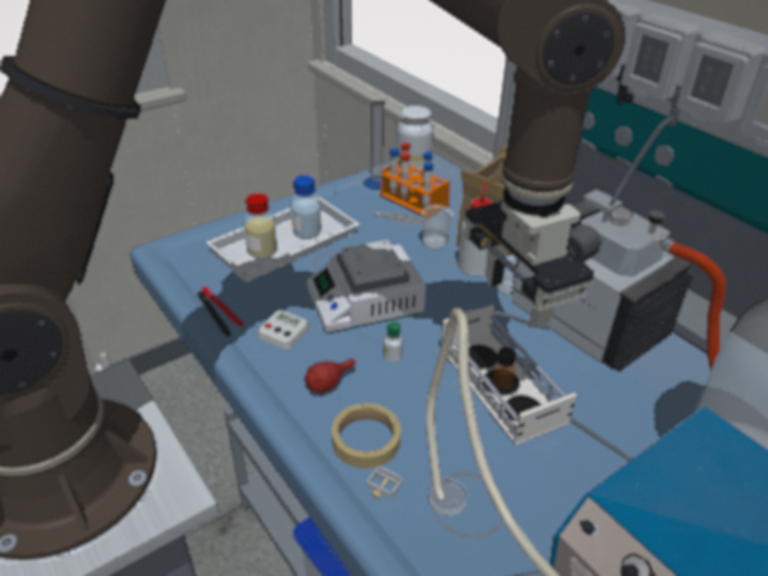

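Both tall bottles stand in the tray at (260,225) and (305,208), the dropper is upright on the bench at (393,342), and the vial is in the rack at (505,372). I'm taking the vial next.

send_rows:
  motion: "0 0 0 -0.05 0 0 0;0 0 0 -0.04 0 0 0;0 0 0 -0.022 0 0 0;0 0 0 -0.009 0 0 0;0 0 0 0 0 0 0"

```text
clock: 24.02
position: [0.5888, -0.2186, 0.1064]
ee_rot: [-0.284, -3.128, -0.001]
force: [0.2, -0.5, 0.6]
width: 0.996
gripper_force: 0.0
```

send_rows:
  motion: "0.8 0 0 0 0 0 0;0.8 0 0 0 0 0 0;0.8 0 0 0 0 0 0;0.8 0 0 0 0 0 0;0.8 0 0 0 0 0 0"

```text
clock: 24.65
position: [0.5889, -0.2195, 0.1063]
ee_rot: [0.285, 3.129, 0.0]
force: [0.4, -0.1, -0.1]
width: 0.503
gripper_force: 0.0
```

send_rows:
  motion: "0.8 0 0 0 0 0 0;0.8 0 0 0 0 0 0;0.8 0 0 0 0 0 0;0.8 0 0 0 0 0 0"

```text
clock: 25.15
position: [0.5888, -0.2195, 0.1062]
ee_rot: [-0.285, -3.129, -0.0]
force: [-0.3, -0.9, 0.4]
width: 0.352
gripper_force: 20.0
```

send_rows:
  motion: "0.8 0 0 0.015 0 0 0;0.8 0 0 0.035 0 0 0;0.8 0 0 0.04 0 0 0;0.8 0 0 0.03 0 0 0;0.8 -0.003 0.02 0 0 0 0"

```text
clock: 25.78
position: [0.5868, -0.2015, 0.2299]
ee_rot: [0.289, 3.122, -0.003]
force: [0.1, 0.1, -0.3]
width: 0.351
gripper_force: 20.0
```

send_rows:
  motion: "0.8 -0.006 0.037 0 0 0 0;0.8 -0.006 0.037 0 0 0 0;0.8 -0.006 0.037 0 0 0 0;0.8 -0.006 0.037 0 0 0 0;0.8 -0.006 0.037 0 0 0 0"

```text
clock: 26.4
position: [0.5547, -0.0122, 0.2258]
ee_rot: [-0.284, -3.128, -0.001]
force: [0.5, 0.6, -0.4]
width: 0.351
gripper_force: 20.0
```

send_rows:
  motion: "0.8 -0.006 0.037 0 0 0 0;0.8 -0.004 0.022 0 0 0 0;0.8 -0.002 0.0125 0 0 0 0;0.8 0 0 0 0 0 0;0.8 0 0 0 0 0 0"

```text
clock: 27.02
position: [0.5439, 0.0559, 0.2262]
ee_rot: [0.287, 3.128, -0.001]
force: [0.3, -0.2, -0.2]
width: 0.354
gripper_force: 20.0
```

send_rows:
  motion: "0.8 0 0 -0.015 0 0 0;0.8 0 0 -0.015 0 0 0;0.8 0 0 -0.012 0 0 0;0.8 0 0 -0.008 0 0 0;0.8 0 0 -0.006 0 0 0"

```text
clock: 27.65
position: [0.5438, 0.057, 0.1696]
ee_rot: [-0.285, -3.128, 0.0]
force: [0.7, -0.3, -0.8]
width: 0.351
gripper_force: 20.0
```

send_rows:
  motion: "0.8 0 0 -0.003 0 0 0;0.8 0 0 -0.001 0 0 0;0.8 0 0 0 0 0 0;0.8 0 0 0 0 0 0"

```text
clock: 28.15
position: [0.544, 0.057, 0.1665]
ee_rot: [0.285, 3.128, 0.0]
force: [0.1, 0.8, -0.3]
width: 0.351
gripper_force: 20.0
```

send_rows:
  motion: "0.8 0 0 -0.001 0 0 0;0.5 0 0 0 0 0 0;0.3 0 0 0 0 0 0;0 0 0 0 0 0 0;0 0 0 0 0 0 0"

```text
clock: 28.78
position: [0.5439, 0.057, 0.1653]
ee_rot: [0.285, 3.129, 0.0]
force: [0.4, -0.3, 0.2]
width: 0.741
gripper_force: 0.0
```

send_rows:
  motion: "0 0 0 0 0 0 0;0 0 0 0.02 0 0 0;0 0 0 0.04 0 0 0;0 -0.025 -0.06 0 0 0 0;0 -0.0285 -0.06 0 0 0 0"

```text
clock: 29.4
position: [0.4929, -0.0581, 0.2258]
ee_rot: [0.282, 3.127, -0.0]
force: [0.3, -0.8, 0.7]
width: 1.0
gripper_force: 0.0
```

send_rows:
  motion: "0 0 -0.012 -0.02 0 0 0;0 0 0 -0.045 0 0 0;0 0 0 -0.035 0 0 0;0 0 0 -0.018 0 0 0;0 0 0 -0.0095 0 0 0"

```text
clock: 30.02
position: [0.4926, -0.0692, 0.0968]
ee_rot: [-0.285, -3.127, 0.0]
force: [-0.3, -0.2, -0.2]
width: 1.001
gripper_force: 0.0
```

send_rows:
  motion: "0 0 0 0 0 0 0;0.8 0 0 0 0 0 0;0.8 0 0 0 0 0 0;0.8 0 0 0 0 0 0;0.8 0 0 0 0 0 0"

```text
clock: 30.65
position: [0.4932, -0.0691, 0.098]
ee_rot: [0.285, 3.128, 0.0]
force: [0.3, 0.7, -0.0]
width: 0.614
gripper_force: 0.0
```

send_rows:
  motion: "0.8 0 0 0 0 0 0;0.8 0 0 0 0 0 0;0.8 0 0 0 0 0 0;0.8 0 0 0 0 0 0;0.8 0 0 0 0 0 0"

```text
clock: 31.28
position: [0.493, -0.0691, 0.0977]
ee_rot: [-0.285, -3.129, -0.0]
force: [-0.1, -0.8, -0.3]
width: 0.325
gripper_force: 20.0
```

send_rows:
  motion: "0.8 0 0 0.01 0 0 0;0.8 0 0 0.03 0 0 0;0.8 0 0 0.035 0 0 0;0.8 0 0 0.025 0 0 0;0.8 0.01 -0.017 0 0 0 0"

```text
clock: 31.9
position: [0.5038, -0.0853, 0.2003]
ee_rot: [0.282, 3.125, 0.002]
force: [0.8, 0.2, -0.2]
width: 0.323
gripper_force: 20.0
```

send_rows:
  motion: "0.8 0.02 -0.032 0 0 0 0;0.8 0.022 -0.035 0 0 0 0;0.8 0.022 -0.035 0 0 0 0;0.8 0.014 -0.022 0 0 0 0;0.8 0.0065 -0.011 0 0 0 0"

```text
clock: 32.52
position: [0.5878, -0.2226, 0.1982]
ee_rot: [0.287, 3.128, -0.001]
force: [-0.4, 0.1, -0.4]
width: 0.323
gripper_force: 20.0
```

send_rows:
  motion: "0.8 0 0 -0.02 0 0 0;0.8 0 0 -0.03 0 0 0;0.8 0 0 -0.02 0 0 0;0.8 0 0 -0.01 0 0 0;0.8 0 0 0 0 0 0"

```text
clock: 33.15
position: [0.5873, -0.2206, 0.1176]
ee_rot: [-0.284, -3.128, -0.001]
force: [-0.7, 0.2, 0.5]
width: 0.32
gripper_force: 20.0
```

send_rows:
  motion: "0.8 0.002 0 -0.006 0 0 0;0.8 0 0 -0.004 0 0 0;0.8 0 0 -0.0015 0 0 0;0.8 0 0 0 0 0 0;0.5 0 0 0 0 0 0"

```text
clock: 33.78
position: [0.5896, -0.2212, 0.1064]
ee_rot: [0.285, 3.128, -0.0]
force: [0.4, 0.3, -0.5]
width: 0.387
gripper_force: 0.0
```

send_rows:
  motion: "0.3 0 0 0 0 0 0;0 0 0 0 0 0 0;0 0 0 0 0 0 0;0 0 0 0 0 0 0;0 0 0 0.02 0 0 0"

```text
clock: 34.4
position: [0.5886, -0.2207, 0.1257]
ee_rot: [-0.285, -3.126, -0.001]
force: [0.7, -0.2, 1.0]
width: 0.926
gripper_force: 0.0
```

send_rows:
  motion: "0 0 0 0.05 0 0 0;0 0 0 0.05 0 0 0;0 0 0 0.05 0 0 0;0 0 0 0.05 0 0 0;0 -0.01 0.05 0 0 0 0"

```text
clock: 35.02
position: [0.5805, -0.1759, 0.3324]
ee_rot: [0.295, 3.118, -0.006]
force: [0.7, 0.3, -0.9]
width: 0.998
gripper_force: 0.0
```

send_rows:
  motion: "0 -0.01 0.05 0 0 0 0;0 -0.01 0.05 0 0 0 0;0 -0.01 0.05 0 0 0 0;0 -0.01 0.05 0 0 0 0;0 -0.01 0.05 0 0 0 0"

```text
clock: 35.65
position: [0.529, 0.0801, 0.3278]
ee_rot: [0.286, 3.127, 0.001]
force: [0.7, 0.9, 0.8]
width: 1.001
gripper_force: 0.0
```

Run:
```python
from m import *
im,d,w=pts('scene'); cv2.imwrite('pics/s4.png',cv2.resize(im,(768,576)))
im,d,w=pts('top'); cv2.imwrite('pics/t4.png',im)
x,y=w[...,0],w[...,1]
def cap(p,lo,hi,r=.02):
    P=w[(np.hypot(x-p[0],y-p[1])<r)&(w[...,2]>lo)&(w[...,2]<hi)];
    print(p,len(P),np.nanmean(P,axis=0).round(4) if len(P) else 0)
cap((.588,-.221),.066,.09); cap((.544,.057),.115,.14)
print(arm.observe()['position'])
```

```text
(0.588, -0.221) 48 [ 0.5889 -0.2201  0.0729]
(0.544, 0.057) 0 0
[0.52821517 0.08517539 0.32735742]
```

View pics/t4.png

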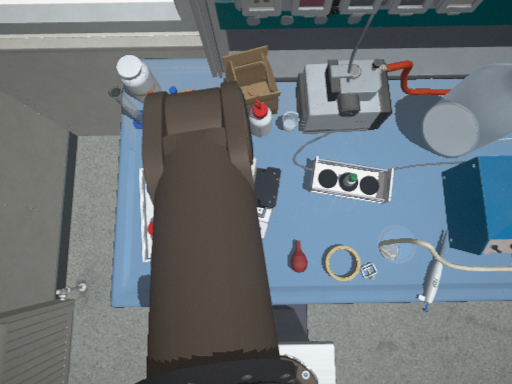

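View pics/s4.png

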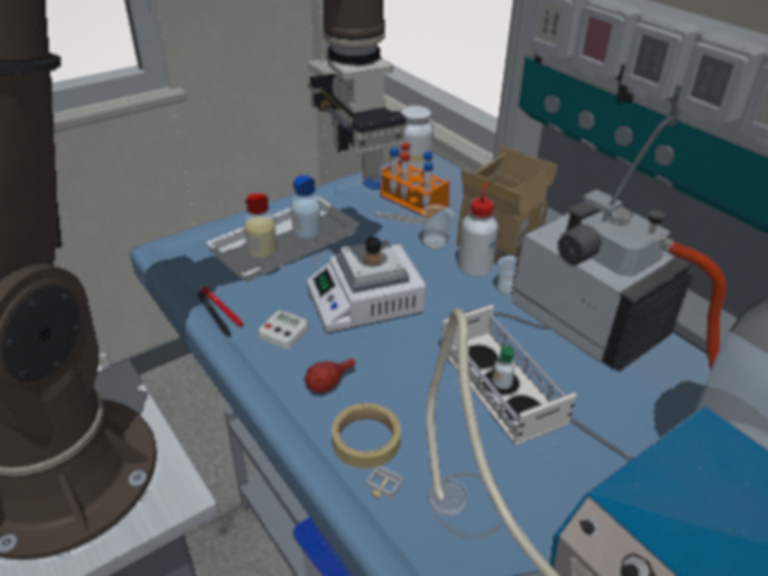

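The dropper is on the middle pad at (505,372) and the vial is in the well at (372,255), both upright. Next I return the red bottle.

send_rows:
  motion: "0 -0.017 0.05 0 0 0 0;0 -0.017 0.05 0 0 0 0;0 -0.017 0.05 0 0 0 0;0 -0.017 0.05 0 0 0 0;0 -0.0055 0.0155 0 0 0 0"
  force: 40

```text
clock: 36.38
position: [0.4545, 0.2974, 0.3273]
ee_rot: [0.278, 3.129, 0.002]
force: [-0.9, 0.3, 0.3]
width: 1.004
gripper_force: 0.0
```

send_rows:
  motion: "0 0 0 0 0 0 0;0 0 0 0 0 0 0"

```text
clock: 36.62
position: [0.457, 0.2923, 0.3267]
ee_rot: [0.289, 3.127, -0.001]
force: [0.3, 0.8, -0.3]
width: 0.997
gripper_force: 0.0
```

send_rows:
  motion: "0 0 0.001 -0.05 0 0 0;0 0 0 -0.05 0 0 0;0 0 0 -0.045 0 0 0;0 0 0 -0.025 0 0 0;0 0 0 0 0 0 0"

```text
clock: 37.25
position: [0.4561, 0.2929, 0.155]
ee_rot: [-0.289, -3.126, 0.005]
force: [-0.5, 0.3, -0.2]
width: 1.001
gripper_force: 0.0
```

send_rows:
  motion: "0.75 0 0 0 0 0 0;0.75 0 0 0 0 0 0;0.75 0 0 0 0 0 0;0.75 0 0 0 0 0 0;0.75 0 0 0 0 0 0"

```text
clock: 37.88
position: [0.456, 0.2954, 0.1564]
ee_rot: [0.285, 3.129, 0.0]
force: [-0.2, -0.5, 0.9]
width: 0.506
gripper_force: 0.0
```

send_rows:
  motion: "0.75 0 0 0 0 0 0;0.75 0 0 0 0 0 0;0.75 0 0 0 0 0 0"

```text
clock: 38.25
position: [0.456, 0.2953, 0.1563]
ee_rot: [-0.285, -3.129, 0.0]
force: [-0.2, -0.2, 1.5]
width: 0.431
gripper_force: 40.0
```

send_rows:
  motion: "0.75 0 0 0.015 0 0 0;0.75 0 0 0.03 0 0 0;0.75 0 0 0.045 0 0 0;0.75 0 0 0.045 0 0 0;0.75 0 0 0.035 0 0 0"

```text
clock: 38.88
position: [0.4561, 0.2952, 0.3291]
ee_rot: [0.286, 3.127, 0.002]
force: [0.3, 0.7, -1.0]
width: 0.428
gripper_force: 40.0
```

send_rows:
  motion: "0.75 0.004 -0.02 0 0 0 0;0.75 0.007 -0.032 0 0 0 0;0.75 0.009 -0.042 0 0 0 0;0.75 0.009 -0.042 0 0 0 0;0.75 0.009 -0.042 0 0 0 0"

```text
clock: 39.5
position: [0.4934, 0.1147, 0.3255]
ee_rot: [-0.286, -3.127, 0.001]
force: [0.2, 0.4, -0.9]
width: 0.43
gripper_force: 40.0
```

send_rows:
  motion: "0.75 0.009 -0.042 0 0 0 0;0.75 0.009 -0.042 0 0 0 0;0.75 0.009 -0.042 0 0 0 0;0.75 0.009 -0.042 0 0 0 0;0.75 0.009 -0.042 0 0 0 0"

```text
clock: 40.12
position: [0.538, -0.0949, 0.3255]
ee_rot: [-0.286, -3.127, 0.0]
force: [1.1, 0.6, -0.4]
width: 0.428
gripper_force: 40.0
```

send_rows:
  motion: "0.75 0.009 -0.042 0 0 0 0;0.75 0.009 -0.042 0 0 0 0;0.75 0.009 -0.042 0 0 0 0;0.75 0.008 -0.04 0 0 0 0;0.75 0.003 -0.02 0 0 0 0"

```text
clock: 40.75
position: [0.5755, -0.2817, 0.3253]
ee_rot: [-0.291, -3.126, 0.001]
force: [-1.4, 0.1, -1.7]
width: 0.427
gripper_force: 40.0
```

send_rows:
  motion: "0.75 0 0 -0.02 0 0 0;0.75 0 0 -0.03 0 0 0;0.75 0 0 0 0 0 0"

```text
clock: 41.12
position: [0.5755, -0.2774, 0.2738]
ee_rot: [-0.284, -3.123, -0.003]
force: [-0.2, 0.1, -2.2]
width: 0.428
gripper_force: 40.0
```

send_rows:
  motion: "0.75 0 0 -0.03 0 0 0;0.75 0 0 -0.035 0 0 0;0.75 0 0 -0.025 0 0 0;0.75 0 0 -0.013 0 0 0;0.75 0 0 -0.006 0 0 0"

```text
clock: 41.75
position: [0.5773, -0.2786, 0.1676]
ee_rot: [0.285, 3.128, -0.0]
force: [0.7, -0.4, -1.3]
width: 0.426
gripper_force: 40.0
```

send_rows:
  motion: "0.75 0 0 -0.003 0 0 0;0.75 0 0 0 0 0 0;0.75 0 0 0 0 0 0"

```text
clock: 42.12
position: [0.5773, -0.2788, 0.1649]
ee_rot: [0.285, 3.128, -0.0]
force: [-0.0, -0.8, -2.2]
width: 0.43
gripper_force: 40.0
```

Down 2 mm more, release, and go to blue at (0.559, 0.304).

send_rows:
  motion: "0.75 0 0 -0.0015 0 0 0;0.75 0 0 -0.0005 0 0 0;0.4 0 0 0 0 0 0;0.2 0 0 0 0 0 0;0 0 0 0 0 0 0"

```text
clock: 42.75
position: [0.5771, -0.2787, 0.1624]
ee_rot: [0.285, 3.128, -0.0]
force: [-0.8, 0.3, 0.1]
width: 0.704
gripper_force: 0.0
```

send_rows:
  motion: "0 0 0 0 0 0 0;0 0 0 0 0 0 0;0 0 0 0.02 0 0 0;0 0 0 0.045 0 0 0;0 0 0 0.05 0 0 0"

```text
clock: 43.38
position: [0.5766, -0.2784, 0.278]
ee_rot: [-0.285, -3.127, -0.0]
force: [0.7, -0.6, -0.5]
width: 0.998
gripper_force: 0.0
```

send_rows:
  motion: "0 0 0 0.05 0 0 0;0 -0.001 0.04 0 0 0 0;0 -0.001 0.045 0 0 0 0;0 -0.001 0.045 0 0 0 0;0 -0.002 0.045 0 0 0 0"

```text
clock: 44.0
position: [0.5718, -0.1022, 0.3273]
ee_rot: [0.285, 3.128, 0.0]
force: [0.6, 1.0, 0.4]
width: 1.0
gripper_force: 0.0
```

send_rows:
  motion: "0 -0.002 0.045 0 0 0 0;0 -0.002 0.045 0 0 0 0;0 -0.002 0.045 0 0 0 0;0 -0.002 0.045 0 0 0 0;0 -0.001 0.045 0 0 0 0"

```text
clock: 44.62
position: [0.5627, 0.1227, 0.3274]
ee_rot: [0.285, 3.128, 0.0]
force: [0.4, -0.6, 0.3]
width: 1.002
gripper_force: 0.0
```

send_rows:
  motion: "0 -0.001 0.045 0 0 0 0;0 -0.001 0.045 0 0 0 0;0 -0.001 0.045 0 0 0 0;0 -0.001 0.048 0 0 0 0;0 0 0 0 0 0 0"

```text
clock: 45.25
position: [0.5574, 0.3095, 0.3264]
ee_rot: [-0.274, -3.128, -0.002]
force: [-1.0, -0.5, -0.2]
width: 0.999
gripper_force: 0.0
```

send_rows:
  motion: "0 0 0 0 0 0 0;0 0 0 0 0 0 0"

```text
clock: 45.5
position: [0.5595, 0.3027, 0.3274]
ee_rot: [0.289, 3.128, -0.001]
force: [1.0, -0.1, -0.7]
width: 1.003
gripper_force: 0.0
```

send_rows:
  motion: "0 0 0 -0.05 0 0 0;0 0 0 -0.05 0 0 0;0 0 0 -0.045 0 0 0;0 0 0 -0.025 0 0 0;0 0 0 0 0 0 0"

```text
clock: 46.12
position: [0.5584, 0.3027, 0.1557]
ee_rot: [-0.288, -3.126, 0.004]
force: [0.3, -0.3, 0.2]
width: 1.001
gripper_force: 0.0
```

send_rows:
  motion: "0.75 0 0 0 0 0 0;0.75 0 0 0 0 0 0;0.75 0 0 0 0 0 0;0.75 0 0 0 0 0 0;0.75 0 0 0 0 0 0"

```text
clock: 46.75
position: [0.559, 0.3044, 0.1574]
ee_rot: [0.285, 3.128, 0.0]
force: [0.4, 0.1, 0.3]
width: 0.505
gripper_force: 0.0
```

send_rows:
  motion: "0.75 0 0 0 0 0 0;0.75 0 0 0 0 0 0;0.75 0 0 0 0 0 0"

```text
clock: 47.12
position: [0.559, 0.3043, 0.1572]
ee_rot: [0.285, 3.129, 0.0]
force: [-0.2, -0.2, 1.7]
width: 0.427
gripper_force: 40.0
```

send_rows:
  motion: "0.75 0 0 0.015 0 0 0;0.75 0 0 0.03 0 0 0;0.75 0 0 0.045 0 0 0;0.75 0 0 0.045 0 0 0;0.75 0 0 0.033 0 0 0"

```text
clock: 47.75
position: [0.5592, 0.3042, 0.3284]
ee_rot: [0.285, 3.127, 0.002]
force: [0.2, 0.3, -3.1]
width: 0.429
gripper_force: 40.0
```

send_rows:
  motion: "0.75 0.001 -0.02 0 0 0 0;0.75 0.003 -0.032 0 0 0 0;0.75 0.003 -0.038 0 0 0 0;0.75 0.003 -0.038 0 0 0 0;0.75 0.003 -0.038 0 0 0 0"

```text
clock: 48.38
position: [0.5713, 0.1359, 0.3245]
ee_rot: [-0.287, -3.127, 0.001]
force: [0.1, -0.1, -0.9]
width: 0.43
gripper_force: 40.0
```

send_rows:
  motion: "0.75 0.003 -0.038 0 0 0 0;0.75 0.003 -0.038 0 0 0 0;0.75 0.003 -0.038 0 0 0 0;0.75 0.003 -0.038 0 0 0 0;0.75 0.003 -0.038 0 0 0 0"

```text
clock: 49.0
position: [0.5859, -0.0539, 0.3245]
ee_rot: [-0.287, -3.127, 0.001]
force: [1.3, 1.1, -2.0]
width: 0.43
gripper_force: 40.0
```

send_rows:
  motion: "0.75 0.003 -0.038 0 0 0 0;0.75 0.003 -0.038 0 0 0 0;0.75 0.002 -0.022 0 0 0 0;0.75 0.002 -0.01 0 0 0 0;0.75 0 0 -0.02 0 0 0"

```text
clock: 49.62
position: [0.5972, -0.1609, 0.3059]
ee_rot: [0.287, 3.126, -0.001]
force: [0.2, 0.3, -2.6]
width: 0.423
gripper_force: 40.0
```

send_rows:
  motion: "0.75 0 0 -0.03 0 0 0;0.75 0 0 0 0 0 0"

```text
clock: 49.88
position: [0.5955, -0.1584, 0.2729]
ee_rot: [-0.283, -3.124, -0.001]
force: [-0.5, -0.0, -1.4]
width: 0.425
gripper_force: 40.0
```

Commanded z is about 0.275, so lower by 0.111.

send_rows:
  motion: "0.75 0 0 -0.03 0 0 0;0.75 0 0 -0.035 0 0 0;0.75 0 0 -0.025 0 0 0;0.75 0 0 -0.012 0 0 0;0.75 0 0 -0.005 0 0 0"

```text
clock: 50.5
position: [0.5974, -0.1595, 0.1687]
ee_rot: [0.285, 3.128, 0.0]
force: [-0.8, 0.1, -1.8]
width: 0.427
gripper_force: 40.0
```

send_rows:
  motion: "0.75 0 0 -0.003 0 0 0;0.75 0 0 0 0 0 0;0.75 0 0 0 0 0 0"

```text
clock: 50.88
position: [0.5973, -0.1597, 0.1659]
ee_rot: [0.285, 3.128, 0.0]
force: [0.2, 0.7, -2.5]
width: 0.432
gripper_force: 40.0
```

send_rows:
  motion: "0.75 0 0 -0.002 0 0 0;0.75 0 0 -0.001 0 0 0;0.4 0 0 0 0 0 0;0.2 0 0 0 0 0 0;0 0 0 0 0 0 0"

```text
clock: 51.5
position: [0.597, -0.1596, 0.1622]
ee_rot: [0.285, 3.129, 0.0]
force: [0.4, -0.5, -0.6]
width: 0.705
gripper_force: 0.0
```

send_rows:
  motion: "0 0 0 0 0 0 0;0 0 0 0 0 0 0;0 0 0 0.02 0 0 0;0 0 0 0.045 0 0 0;0 0 0 0.05 0 0 0"

```text
clock: 52.12
position: [0.5966, -0.1595, 0.278]
ee_rot: [-0.285, -3.127, 0.0]
force: [0.8, -0.3, 0.8]
width: 1.0
gripper_force: 0.0
```

send_rows:
  motion: "0 0 0 0.05 0 0 0;0 -0.01 0.05 0 0 0 0;0 -0.01 0.055 0 0 0 0;0 -0.01 0.055 0 0 0 0;0 -0.01 0.055 0 0 0 0"

```text
clock: 52.75
position: [0.5564, 0.057, 0.3274]
ee_rot: [0.285, 3.128, 0.0]
force: [1.6, 0.7, -0.3]
width: 0.999
gripper_force: 0.0
```

send_rows:
  motion: "0 -0.01 0.055 0 0 0 0;0 -0.01 0.055 0 0 0 0;0 -0.01 0.055 0 0 0 0;0 -0.01 0.055 0 0 0 0;0 0 0 0 0 0 0"

```text
clock: 53.38
position: [0.5149, 0.2811, 0.3266]
ee_rot: [-0.272, -3.128, -0.002]
force: [-0.7, -0.5, 0.2]
width: 1.0
gripper_force: 0.0
```

Run:
```python
from m import *
im,d,w=pts('scene'); cv2.imwrite('pics/s5.png',cv2.resize(im,(768,576)))
im,d,w=pts('top')
x,y=w[...,0],w[...,1]; w0=np.load('top0.npy')
def cap(p,lo,hi,r=.03):
    for W in (w0,w):
        P=W[(np.hypot(W[...,0]-p[0],W[...,1]-p[1])<r)&(W[...,2]>lo)&(W[...,2]<hi)]
        print(p,len(P),P.mean(0).round(4) if len(P) else 0)
cap((.597,-.161),.118,.14);cap((.577,-.279),.118,.14);cap((.588,-.221),.07,.08,.012);cap((.544,.057),.12,.135,.02)
print(arm.observe()['position'])
```

```text
(0.597, -0.161) 201 [ 0.5975 -0.1608  0.1254]
(0.597, -0.161) 197 [ 0.5982 -0.1597  0.1254]
(0.577, -0.279) 202 [ 0.5779 -0.2776  0.1255]
(0.577, -0.279) 204 [ 0.5772 -0.2772  0.1254]
(0.588, -0.221) 4 [ 0.5844 -0.2231  0.0709]
(0.588, -0.221) 44 [ 0.5888 -0.2207  0.0735]
(0.544, 0.057) 53 [0.5435 0.0576 0.1313]
(0.544, 0.057) 82 [0.5454 0.0564 0.1264]
[0.51682854 0.27560343 0.32703007]
```

View pics/s5.png

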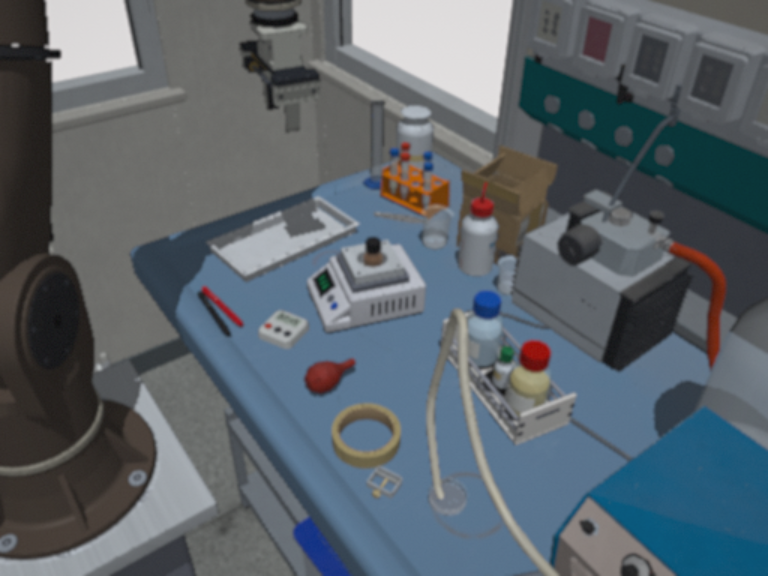

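Everything is in place: blue bottle (485,330), dropper (503,370) and red bottle (530,380) in the rack, vial in the heater (372,255). Both tall bottles are within 2 mm of their start positions.

```bash
python3 -c "
from cell import arm
print(arm.sign_off())"
```

```text
the job is handed in; nothing more can be done
None
```

The job is handed in: by the last camera check, the amber vial is in the heater well, the dropper bottle is on the rack's middle pad, and both tall bottles are back within 2 mm of where they started, all upright.

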